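Pop the snug cap off the tall paint pot

ROBOT

A 6-joint arm with a two-finger parallel gripper is mounted at the origin on the work surface. World frame = base frame: x ahead of the robot, y to its left, z up, the work surface at z = 0. Lengths are in mm, angles in rad, forces in N, time in s.
With the tool pointing down it reaches from about 350 to 875 mm from the base axis. Payload 4.2 kg.
Tool frame: the origin (TCP) lies between the finger pads; the fingertips stand 17 mm ahead of it and the grasp point (between the pads) lies 2 mm behind it; z points along the fingers, y is the line along which they close (so a half turn about z gives the same grasp; the last joint's range is limited). The gripper opens to 85 mm and grips with 20 to 120 N. Pads are 22 mm wide; open, the fingers measure 114 mm over their backs; the gripper's body (76 mm by 85 mm) begins 54 mm behind the grasp point. The pads swing forward as they close: fully open they stand 13 mm farther back than shut.
Start: joints at [-1.089, 0.385, 0.008, 0, -1.194, -0.259], TCP at [138.119, -609.526, 248.312] pointing down, gripper open.
Joint ranges: [-3.14, 3.14], [-1.21, 2.06], [-1.07, 1.41], [-3.16, 2.05], [-2.99, -0.16], [-3.1, 3.1]. Speed limits (rad/s): [2.79, 2.79, 3.14, 3.14, 3.14, 3.14].

INTERFACE

Orientations are given as a unit quaternion [x, y, z, w].
In Python, from bench import arm, cams, job_done gives the robot as it stands (arm), with the cameras (cams) and the job as plain functions.
- The arm moves only by the shell command python3 jog.py FILE [OPENING], which reads ROWS from the file FILE. ROWS is a JSON object whose key "ticks" holds a list of rows, 1 to 10 of them, each of 6 numbers: dx, dy, dz in mm, then a rotation vector rx, ry, rz in rad; each row is the pose to reach, as a shift and turn from the pose commanded when the command began, along the tool's axes at that moment; what a row does not reach only later rows make up. A row lasts 1/10 s, in which the tool goes at most 50 mm and 0.15 rad, less where a joint would pass 70% of its speed; a pose out of reach is approached as far as the arm can. OPENING is the finger opening in mm, set as the command begins (- or left out keeps the last). The fingers move at their own pace and stop on an object; the grip force is fixed at half the most. Time passes only in rows, so rows that do not move let the fingers close. It prints the time, the measured TCP pose, the force, the opening and the grip force at its end. Input that does not fit is refused with a message, and nothing moves.
- arm.read_state(): the state, without advancing time (a new reading comes with each control period).
- cams.get_image(name): name is "scene" or "top"; returns the picture (480x640x3 uint8, blue, green, red); there is no depth.
- cams.get_calibration(name): a dict with "K" (3x3 intrinsics, pixels), "rvec" (rotation vector, rad) and "tvec" (3), from world to camera coordinates, as OpenCV has them. Camera axes: x right, y down, z forward; pixel columns grow to the right and rows downward; lengths in mm; the calibration is good to about 2 mm. A picture is of the moment at which its call begins. get_calibration takes no time and is no camera call.
- job_done(): hands the job in; it is judged then, once.
The state is a dict: "clock": time; "joints": joint angles; "joint_vel": joint speeds; "joint_efforts": joint torques, N m; "position": TCP position; "ee_rot": TCP orientation; "contact_force": force on the tool from outside, world axes, zero at the start; "wrist_torque": the same for the moment, N m; "gripper_width": finger opening in mm; "grasp_force": force on a finger pad.
Only numpy, scipy, OpenCV 4.12 (cv2) and the standard library are available. Lean on these libraries where they do the work, as an engineer would, in place of code of your own. Each camera call takes 0.05 s, during which the arm holds its last target. There are 200 camera calls.

TASK

Open the tall slim paint pot: take the steel puller by its wooden grip, slide its two lips in under the rim of that pot's cap and pull straight up until the cap pops out. Then stand the puller upright in the middle of the cork mat with the cap still hanging in it, and let go. Use the puller for this: do not touch the cap with the gripper.

Things in the scene. Friction and masses are not known exactly. Their poses are not given: they have to be found in the camera images.
- puller: Steel stirrup, 140 g; sizes in mm. Two upright side plates: 40 along x, 76 high, inner faces at |y|=34 (78 overall). Top plate: underside at z=70. Wooden grip on it: 34 (x) by 24 (y), z 76 to 131. Inside each plate a lip along x: 40 long, |y| 20 to 34, z 35 to 40; plates below are legs. Open at both ends: slides over a cap along its x. Origin: centre, underside of feet; stands upright.
- cap: White cap of the tall pot, 50 g: rim 54 mm across, 8 thick, with a crown 40 across, 8 high; below it a plug (12 mm stem, 18 mm round end) reaching 33 under the rim. Spring catches hold it: about 10 N straight up (up to 15) frees it within 7 mm of lift; plug clear after 35 mm. Then it hangs by its rim on the puller's lips. Origin: centre of the rim's underside, z up.
- pot: Tall slim white pot, fixed in a 30 mm high wooden rack, in any of its 3 places (104 mm apart); the others hold squat pots, 80 across, 56 high. Body 48 mm across to z=98, neck 26 across from z=102 to 118. The cap's rim lies on the neck, leaving a 16 mm high gap all round under it for the lips. Origin: centre of underside, at table height.
- mat: Round cork mat, 160 mm across, 4 mm thick, fixed to the table. Origin: centre of its underside.

How it is judged:
By the outcome, as a careful person would: the job done as asked, in the order asked, and still so for the second after the job is handed in, with the robot touching nothing.
It also fails if it takes over 51 s, if anything falls off the work surface, if the arm or the gripper's body presses on something with over 40 N, if the wrist force passes 120 N, or if a joint passes its speed limit or range.

## Working session

There is one attempt and no reset: what is moved stays moved. The work goes in short steps, Python scripts to look and compute and a shell command to move; the robot and the scene stay as the last step left them, time stands still between calls to the robot, and variables do not carry over. Pictures are saved under pics/ and viewed, at most 13 in all, crops included, and the job is handed in when it is done.

```bash
ls; mkdir -p pics
python3 - <<'E'
from bench import arm, cams, job_done
import cv2, numpy as np
for n in("scene","top"):
    cv2.imwrite(f"pics/{n}0.png",cams.get_image(n))
    c=cams.get_calibration(n);print(n,np.round(c["K"],1).tolist(),c["rvec"],c["tvec"])
    R=cv2.Rodrigues(np.array(c["rvec"],float))[0];print("cam",-R.T@np.array(c["tvec"]).ravel())
s=arm.read_state();print(s)
E
```

```text
bench.py
jog.py
pics
scene [[605.1, 0.0, 323.0], [0.0, 605.1, 237.8], [0.0, 0.0, 1.0]] [ 1.49411343  2.05641625 -0.88440839] [ 160.82454548 -298.39658783 1452.38870539]
cam [1234.9166624   251.88412233  797.41660093]
top [[570.2, 0.0, 326.6], [0.0, 570.2, 236.5], [0.0, 0.0, 1.0]] [ 2.10703947 -2.14401676  0.21701768] [-2.94589887e-01  5.50267920e+02  1.12742655e+03]
cam [ 324.85999718    5.47088242 1211.74318111]
{'clock': 0.1, 'joints': array([-1.08939768e+00,  3.85487505e-01,  6.73585414e-03, -3.96658648e-04,
       -1.19401975e+00, -2.58591983e-01]), 'joint_vel': array([ 2.85148311e-04, -2.26781001e-03,  3.62450153e-03,  7.00710063e-04,
       -4.89098168e-05, -4.31782068e-04]), 'joint_efforts': array([-3.95503901e-05, -3.93320632e+01,  1.88931334e+01,  4.19791058e+00,
       -2.54652346e-03,  4.43163884e-06]), 'position': array([ 137.99498753, -609.06327678,  247.32147907]), 'ee_rot': array([-1.11100288e-01,  9.93808692e-01,  9.87372243e-04, -1.85234259e-04]), 'contact_force': array([ 0.89264083,  0.52938962, -0.31495128]), 'wrist_torque': array([0.03007754, 0.04042472, 0.03689797]), 'grasp_force': 0.0, 'gripper_width': 85.24782838471924}
```

View pics/scene0.png

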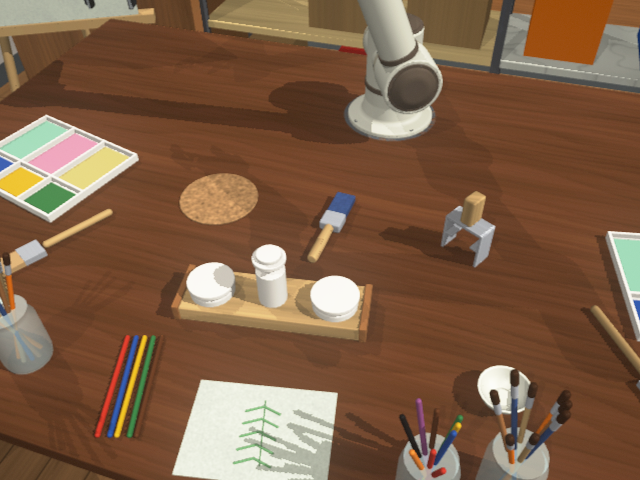

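View pics/top0.png

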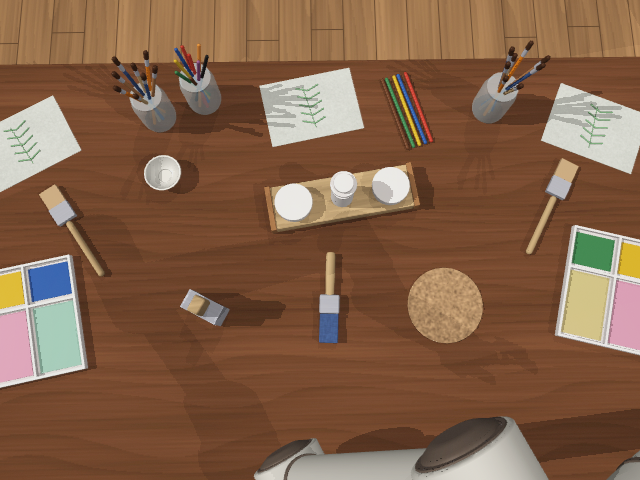

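Scene: the tall pot is in the middle place of the rack, at (270,275) in scene and (343,188) in top. The puller is standing at (470,225) in scene and (204,307) in top. The mat is at (219,198) in scene and (445,305) in top. Next I'll zoom in for the details.

```bash
cat > h.py <<'E'
import cv2, numpy as np
from bench import arm, cams, job_done
from scipy.spatial.transform import Rotation as Rot
C={}
for n in("scene","top"):
    c=cams.get_calibration(n);R=cv2.Rodrigues(np.array(c["rvec"],float))[0];t=np.array(c["tvec"],float).ravel()
    C[n]=(np.array(c["K"],float),R,t)
def ray(n,p):
    K,R,t=C[n];d=R.T@np.linalg.solve(K,[p[0],p[1],1.]);return -R.T@t,d/np.linalg.norm(d)
def plane(n,p,z):
    o,d=ray(n,p);return o+d*(z-o[2])/d[2]
def tri(ps,pt):
    o1,d1=ray("scene",ps);o2,d2=ray("top",pt)
    s=np.linalg.lstsq(np.c_[d1,-d2],o2-o1,rcond=None)[0]
    a,b=o1+s[0]*d1,o2+s[1]*d2;return (a+b)/2,np.linalg.norm(a-b)
def proj(n,P):
    K,R,t=C[n];q=K@(R@np.array(P,float)+t);return q[:2]/q[2]
E
python3 - <<'E'
import cv2,numpy as np
from h import *
s=cv2.imread("pics/scene0.png");t=cv2.imread("pics/top0.png")
f=lambda im,x,y,w,h:cv2.resize(im[y:y+h,x:x+w],(400,300),interpolation=cv2.INTER_CUBIC)
a=np.hstack([f(s,430,185,80,90-15),f(t,170,280,80,75-15)]) if 0 else np.hstack([f(s,425,187,100,75+6-6),f(t,160,270,100,75)])
b=np.hstack([f(s,220,235,100,75),f(t,295,155,100,75)])
cv2.imwrite("pics/crop0.png",np.vstack([a,b]))
# mat
for n,im,box in(("top",t,(395,255,100,100)),("scene",s,(170,165,100,65))):
    x,y,w,h=box;hsv=cv2.cvtColor(im[y:y+h,x:x+w],cv2.COLOR_BGR2HSV)
    m=(hsv[...,2]>125).astype(np.uint8);m=cv2.morphologyEx(m,cv2.MORPH_CLOSE,np.ones((5,5)))
    c=max(cv2.findContours(m,0,2)[0],key=cv2.contourArea)
    P=np.array([plane(n,q[0]+[x,y],4) for q in c])[:,:2].astype(np.float32)
    print(n,"mat",cv2.minEnclosingCircle(P),cv2.fitEllipse(P))
E
```

```text
top mat ((443.3758239746094, -263.74755859375), 114.03477478027344) ((418.92706298828125, -259.8277282714844), (165.1373291015625, 196.4559326171875), 9.556719779968262)
scene mat ((412.05364990234375, -250.62962341308594), 87.31156158447266) ((411.6887512207031, -256.0655822753906), (157.07919311523438, 163.20045471191406), 145.1652069091797)
```

View pics/crop0.png

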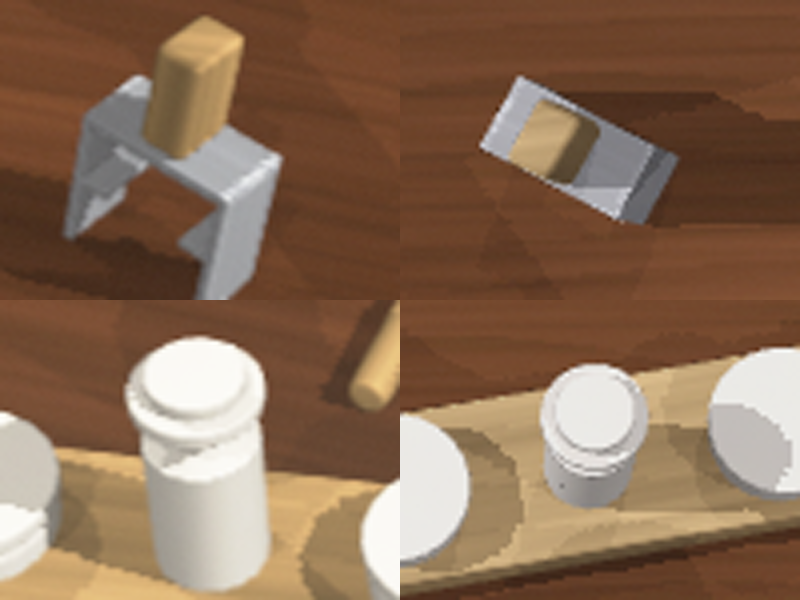

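The crops show the puller standing, with its top-plate corners clear, and the tall pot's crown centre at (269.5,254.5) in scene and (343.75,182.5) in top. Now I'll triangulate these.

Run:
```python
from h import *
np.set_printoptions(precision=1,suppress=True)
# pot crown top
print("crown",tri((269.5,254.5),(343.75,182.5)),plane("top",(343.75,182.5),134),plane("scene",(269.5,254.5),134))
# plate corners: order back-left.. match by world
T=[(190,288.75),(180,307),(223.75,306.75),(215,324.5)]
S=[(458.75,206.25),(446.25,216.5),(495,226.25),(481.25,237)]
PT=np.array([plane("top",p,76) for p in T]);PS=np.array([plane("scene",p,76) for p in S])
print(PT,PS,PT.mean(0),PS.mean(0),sep="\n")
print("mat",plane("top",(445.5,305),4))
for n,P in(("T",PT),("S",PS)):
    r=cv2.minAreaRect(P[:,:2].astype(np.float32));print(n,r)
# mat in top by narrower contour: colour
t=cv2.imread("pics/top0.png");x,y=400,262;hsv=cv2.cvtColor(t[y:y+88,x:x+90],cv2.COLOR_BGR2HSV)
m=(hsv[...,2]>140).astype(np.uint8);m=cv2.morphologyEx(m,cv2.MORPH_CLOSE,np.ones((5,5)));m=cv2.morphologyEx(m,cv2.MORPH_OPEN,np.ones((15,15)))
c=max(cv2.findContours(m,0,2)[0],key=cv2.contourArea);P=np.array([plane("top",q[0]+[x,y],4) for q in c])[:,:2].astype(np.float32);print(cv2.minEnclosingCircle(P))
# cap rim via white mask in top crop (rim outline)
print("rack corners",[plane("top",p,30) for p in((265,187),(271,231),(413,165),(419,206))])
```

```text
crown (array([642.7, -43.3, 129.3]), np.float64(2.9968879014824843)) [641.8 -44.5 134. ] [646.5 -39.8 134. ]
[[444.3 264.   76. ]
 [408.6 282.7  76. ]
 [407.5 196.4  76. ]
 [373.1 213.   76. ]]
[[378.7 215.2  76. ]
 [412.9 198.6  76. ]
 [412.7 283.6  76. ]
 [446.9 264.6  76. ]]
[408.4 239.   76. ]
[412.8 240.5  76. ]
mat [ 408.2 -259.1    4. ]
T ((408.3140563964844, 238.70089721679688), (78.19740295410156, 40.394046783447266), 62.37100601196289)
S ((413.24615478515625, 240.71981811523438), (76.39353942871094, 39.1181640625), 63.607383728027344)
((409.5934143066406, -257.2296142578125), 79.73423767089844)
rack corners [array([665. , 119.9,  30. ]), array([568.5, 107. ,  30. ]), array([ 709.5, -200.4,   30. ]), array([ 617.8, -208.9,   30. ])]
```

Puller centre is about (410.5,239.7), with its y axis at 63°. The pot is near (644,-42) and the mat near (409,-257). The measured plate size (78x40) matches what was given. First I'll swing over clear of the base.

```bash
cat >> h.py <<'E'
def d(x,y,z,yaw,n=1):
    "tool-frame delta to a TCP pose, pointing down, tool x at yaw deg"
    s=arm.read_state();R0=Rot.from_quat(s["ee_rot"])
    a=np.radians(yaw);X=np.array([np.cos(a),np.sin(a),0]);Z=np.array([0,0,-1.])
    R1=Rot.from_matrix(np.c_[X,np.cross(Z,X),Z])
    v=R0.inv().apply(np.array([x,y,z])-s["position"]);r=(R0.inv()*R1).as_rotvec()
    print("delta",np.round(v,1),np.round(r,3),"len",round(float(np.linalg.norm(v)),1),"F",np.round(s["contact_force"],1),"j",np.round(s["joints"],2),"t",s["clock"])
E
echo '{"ticks": [[-32,30,0,0,0,0.06],[-64,60,0,0,0,0.12],[-96,90,0,0,0,0.18],[-128,120,0,0,0,0.24],[-160,150,0,0,0,0.3],[-192,180,0,0,0,0.36],[-224,210,0,0,0,0.42],[-256,240,0,0,0,0.48],[-288,270,0,0,0,0.54],[-320,300,0,0,0,0.6]]}' > mv.in && python3 jog.py mv.in 85
python3 -c "
from h import *
d(410.5,239.7,200,153)"
```

```text
clock: 1.1
position: [384.3, -244.5, 248.2]
ee_rot: [0.189, 0.982, 0.0, -0.0]
contact_force: [0.9, -0.2, -0.4]
gripper_width: 85.0
grasp_force: 0.0
delta [155.1 459.4  48.3] [ 0.    -0.     0.092] len 487.3 F [ 0.9 -0.2 -0.4] j [-0.21  0.09 -0.39 -0.   -1.09 -1.74] t 1.1
```

```bash
echo '{"ticks": [[15,45,5,0,0,0.01],[30,90,10,0,0,0.02],[45,135,15,0,0,0.03],[60,180,20,0,0,0.04],[76,225,25,0,0,0.05],[91,270,30,0,0,0.06],[106,315,35,0,0,0.07],[122,360,40,0,0,0.08],[138,408,44,0,0,0.092],[148,438,48,0,0,0.092]]}' > mv.in && python3 jog.py mv.in
echo '{"ticks": [[7,21,0,0,0,0],[7,21,0,0,0,0],[7,21,0,0,0,0]]}' > mv.in && python3 jog.py mv.in
python3 - <<'E'
from h import *
d(410.5,239.7,103,153)
s=cv2.resize(cams.get_image("scene")[120:270,390:590],(400,300),interpolation=cv2.INTER_CUBIC)
t=cv2.resize(cams.get_image("top")[230:380,110:310],(400,300),interpolation=cv2.INTER_CUBIC)
cv2.imwrite("pics/above.png",np.hstack([s,t]))
E
```

```text
clock: 2.1
position: [407.4, 218.4, 200.0]
ee_rot: [0.231, 0.973, 0.0, 0.0]
contact_force: [0.0, 0.2, -0.5]
gripper_width: 85.0
grasp_force: 0.0
clock: 2.4
position: [410.7, 236.9, 200.0]
ee_rot: [0.233, 0.973, -0.001, -0.0]
contact_force: [-0.9, 0.1, -0.2]
gripper_width: 84.7
grasp_force: 0.0
delta [ 1.4  2.5 97. ] [-0.001 -0.001  0.002] len 97.0 F [-0.9  0.1 -0.2] j [ 0.87  0.17 -0.42 -0.   -0.98 -2.91] t 2.4
```

View pics/above.png

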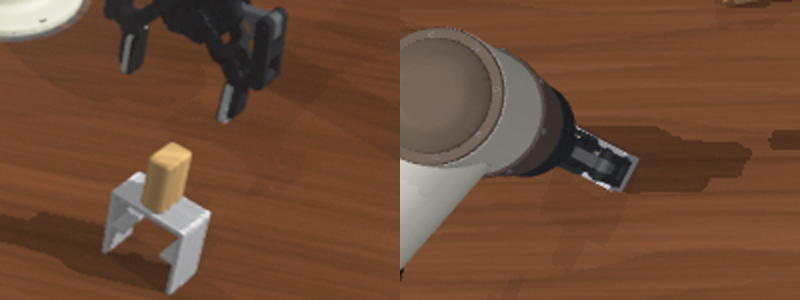

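```bash
python3 - <<'E'
from h import *
np.set_printoptions(precision=1,suppress=True)
print("grip top by scene",plane("scene",(475.8,197.3),131),"top",plane("top",(195.5,301.5),131))
print("tips mid by scene @194",plane("scene",(390+179/2,120+91/2),194))
E
echo '{"ticks": [[1,1,20,0,0,0],[1,2,40,0,0,0],[1,2,60,0,0,0],[1,2,80,0,0,0],[1,2,92,0,0,0],[1,2,97,0,0,0],[1,2,97,0,0,0]]}' > mv.in && python3 jog.py mv.in
```

```text
grip top by scene [412.5 241.7 131. ] top [414.3 240.5 131. ]
tips mid by scene @194 [408.2 237.  194. ]
clock: 3.2
position: [410.9, 238.6, 103.2]
ee_rot: [0.233, 0.972, -0.0, -0.0]
contact_force: [-0.6, 0.1, -0.7]
gripper_width: 85.2
grasp_force: 0.0
```

```bash
echo '{"ticks": [[0,0,0,0,0,0],[0,0,0,0,0,0],[0,0,0,0,0,0],[0,0,0,0,0,0],[0,0,0,0,0,0],[0,0,0,0,0,0],[0,0,0,0,0,0],[0,0,0,0,0,0]]}' > mv.in && python3 jog.py mv.in 5
echo '{"ticks": [[0,0,-10,0,0,0],[0,0,-30,0,0,0],[0,0,-50,0,0,0],[0,0,-70,0,0,0],[0,0,-85,0,0,0],[0,0,-90,0,0,0],[0,0,-90,0,0,0]]}' > mv.in && python3 jog.py mv.in
python3 - <<'E'
from h import *
d(559,1,193,153)
s=cams.get_image("scene");t=cams.get_image("top")
cv2.imwrite("pics/s_l.png",s);cv2.imwrite("pics/t_l.png",t)
f=lambda im,x,y:cv2.resize(im[y:y+150,x:x+200],(400,300),interpolation=cv2.INTER_CUBIC)
cv2.imwrite("pics/lift.png",np.hstack([f(s,390,90),f(t,110,230)]))
E
```

```text
clock: 4.0
position: [411.1, 239.8, 103.8]
ee_rot: [0.232, 0.973, 0.0, 0.0]
contact_force: [-1.1, 0.6, 5.1]
gripper_width: 23.2
grasp_force: 59.6
clock: 4.7
position: [410.8, 239.6, 193.7]
ee_rot: [0.233, 0.973, 0.001, 0.0]
contact_force: [0.2, 0.3, -1.1]
gripper_width: 23.8
grasp_force: 58.8
delta [-240.1 -145.8    0.5] [ 0.001 -0.     0.002] len 280.9 F [ 0.2  0.3 -1.1] j [ 0.87  0.18 -0.43 -0.   -0.96 -2.91] t 4.7
```

View pics/lift.png

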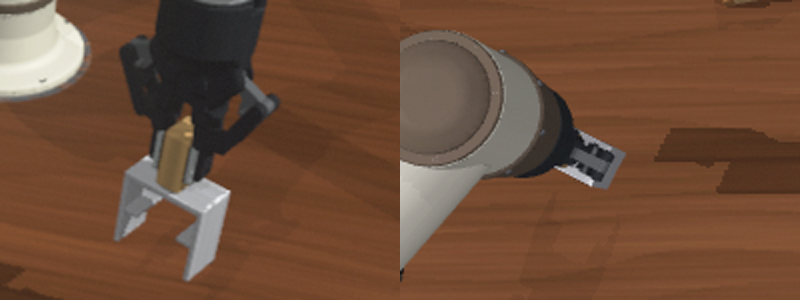

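The puller is held square and clear of the table. Next I go to the pre-slide point, with the feet at about z=72.

```bash
echo '{"ticks": [[-15,-9,1,0,0,0],[-45,-27,4,0,0,0],[-80,-49,7,0,0,0],[-120,-73,9,0,0,0],[-160,-97,12,0,0,0],[-195,-118,15,0,0,0],[-225,-137,17,0,0,0],[-240,-146,18,0,0,0],[-240,-146,18,0,0,0],[-240,-146,18,0,0,0]]}' > mv.in && python3 jog.py mv.in
python3 - <<'E'
from h import *
d(644,-42,175.5,153)
s=cams.get_image("scene");t=cams.get_image("top")
cv2.imwrite("pics/s_p.png",s);cv2.imwrite("pics/t_p.png",t)
f=lambda im,x,y,w:cv2.resize(im[y:y+w*3//4,x:x+w],(400,300),interpolation=cv2.INTER_CUBIC)
o=cv2.imread("pics/scene0.png");
cv2.imwrite("pics/pre.png",np.hstack([f(s,220,170,160),f(t,260,140,160)]))
E
```

```text
clock: 5.8
position: [558.3, 0.6, 173.9]
ee_rot: [0.233, 0.972, -0.001, -0.001]
contact_force: [0.7, -0.2, -1.2]
gripper_width: 23.8
grasp_force: 58.9
delta [-95.7   0.9  -1.8] [-0.002 -0.002  0.001] len 95.7 F [ 0.7 -0.2 -1.2] j [ 0.29  0.34 -0.26 -0.   -0.97 -2.33] t 5.8
```

View pics/pre.png

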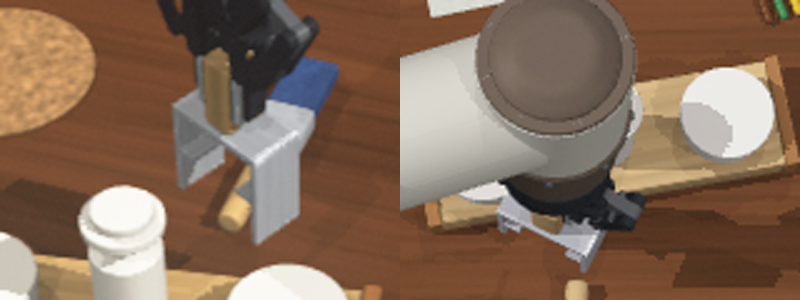

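Run:
```python
from h import *
np.set_printoptions(precision=1,suppress=True)
px=lambda x,y:(220+x/2.5,170+y/2.5)
c=np.array([558.3,.6]);ux=np.array([.891,-.454]);uy=np.array([.454,.891])
E=[(175,105,-1,146.4),(254,160,1,146.4),(180,187,-1,70.4),(256,243,1,70.4)]
D=[]
for x,y,sg,z in E:
    w=c+20*ux+39*sg*uy;m=plane("scene",px(x,y),z);D.append(m[:2]-w);print("expected",w,"seen",m)
D=np.mean(D,0);print("bias scene",D)
# crown & rim outlines in scene
s=cv2.imread("pics/scene0.png");g=cv2.cvtColor(s,cv2.COLOR_BGR2HSV)
print("crown scene",plane("scene",(269.5,254.5),134)[:2]-D)
# crown / rim extents from crop: rim left 126, right 267 (crop0 x, scale 4), z~122
for z in(118,122,126):
    print(z,plane("scene",(220+126/4,235+95/4),z),plane("scene",(220+267/4,235+92/4),z))
# top: rim left 540-400, right 648-400 at row 415-300
print(plane("top",(295+140/4,155+113/4),124),plane("top",(295+248/4,155+113/4),124))
print("line offset (puller y) of crown from puller:", (np.array(plane("scene",(269.5,254.5),134)[:2])-D-c)@uy)
```

```text
expected [558.4 -43.2] seen [557.9 -38.7 146.4]
expected [593.8  26.3] seen [591.5  26.5 146.4]
expected [558.4 -43.2] seen [556.9 -39.7  70.4]
expected [593.8  26.3] seen [591.   26.4  70.4]
bias scene [-1.8  2.1]
crown scene [648.3 -41.9]
118 [649.5 -70.2 118. ] [631.3 -18.2 118. ]
122 [652.9 -68.3 122. ] [634.9 -16.6 122. ]
126 [656.4 -66.4 126. ] [638.4 -15.  126. ]
[643.7 -17.7 124. ] [642.8 -71.2 124. ]
line offset (puller y) of crown from puller: 3.040894729851118
```

Pot axis is about (645.5,-43), in line with the puller to within 1–3 mm, and the allowance is 7 mm. I'll slide in with force checks.

```bash
echo '{"ticks": [[-4,0,-1,0,0,0],[-12,0,-2,0,0,0],[-22,0,-2,0,0,0],[-32,1,-2,0,0,0],[-42,1,-2,0,0,0],[-52,1,-2,0,0,0],[-58,1,-2,0,0,0],[-60,1,-2,0,0,0]]}' > mv.in && python3 jog.py mv.in
echo '{"ticks": [[-5,0,0,0,0,0],[-12,0,0,0,0,0],[-20,0,0,0,0,0],[-28,0,0,0,0,0],[-34,0,0,0,0,0],[-37,0,0,0,0,0],[-37,0,0,0,0,0],[-37,0,0,0,0,0]]}' > mv.in && python3 jog.py mv.in
python3 - <<'E'
from h import *
d(645.5,-43,176,153)
s=cams.get_image("scene");t=cams.get_image("top")
cv2.imwrite("pics/s_in.png",s)
f=lambda im,x,y,w:cv2.resize(im[y:y+w*3//4,x:x+w],(400,300),interpolation=cv2.INTER_CUBIC)
cv2.imwrite("pics/in.png",np.hstack([f(s,220,215,100),f(t,260,140,160)]))
E
```

```text
clock: 6.7
position: [613.6, -25.9, 176.9]
ee_rot: [0.233, 0.973, -0.0, -0.0]
contact_force: [0.1, -0.5, -1.5]
gripper_width: 23.2
grasp_force: 58.9
clock: 7.5
position: [646.2, -42.7, 177.4]
ee_rot: [0.232, 0.973, -0.0, 0.0]
contact_force: [-2.0, -3.2, -0.2]
gripper_width: 23.2
grasp_force: 59.0
delta [ 0.4 -0.6  1.4] [-0.     0.001  0.002] len 1.6 F [-2.  -3.2 -0.2] j [ 0.18  0.48 -0.03  0.   -1.06 -2.22] t 7.5
```

View pics/in.png

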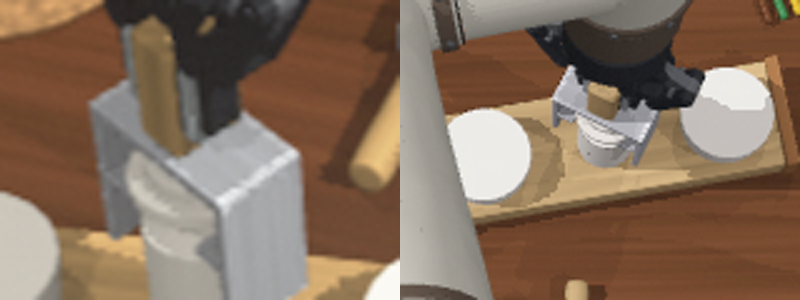

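In the picture the cap sits close to the left (-y) plate, and the side force of about 3.8 N agrees. I'll shift toward tool -y in small steps.

```bash
for i in 1 ; do echo '{"ticks": [[0,-1,0,0,0,0],[0,-2,0,0,0,0],[0,-2,0,0,0,0]]}' > mv.in && python3 jog.py mv.in | grep -E 'pos|force'; echo '{"ticks": [[0,-1,0,0,0,0],[0,-2,0,0,0,0],[0,-2,0,0,0,0]]}' > mv.in && python3 jog.py mv.in| grep -E 'pos|force'; echo '{"ticks": [[0,-1,0,0,0,0],[0,-2,0,0,0,0],[0,-2,0,0,0,0]]}' > mv.in && python3 jog.py mv.in| grep -E 'pos|force'; done
```

```text
position: [645.1, -43.2, 177.4]
contact_force: [0.7, 0.8, -1.1]
grasp_force: 58.9
position: [644.1, -45.6, 177.3]
contact_force: [0.0, 0.1, -1.9]
grasp_force: 58.9
position: [643.6, -47.0, 177.5]
contact_force: [0.4, 2.5, -1.7]
grasp_force: 59.0
```

```bash
for k in 1 2; do echo '{"ticks": [[0,0,0,0,0,0],[0,0,0,0,0,0]]}' > mv.in && python3 jog.py mv.in | grep -E 'contact'; done
python3 - <<'E'
from h import *
d(645.5,-43,176,153)
s=cams.get_image("scene");t=cams.get_image("top")
cv2.imwrite("pics/s_in2.png",s)
f=lambda im,x,y,w:cv2.resize(im[y:y+w*3//4,x:x+w],(400,300),interpolation=cv2.INTER_CUBIC)
cv2.imwrite("pics/in2.png",np.hstack([f(s,230,225,80),f(t,300,155,80)]))
print(arm.read_state()["wrist_torque"])
E
```

```text
contact_force: [0.4, 2.1, -1.6]
contact_force: [1.7, 3.6, -1.0]
delta [0.1 4.5 1.4] [0.001 0.001 0.002] len 4.8 F [ 1.7  3.6 -1. ] j [ 0.18  0.47 -0.04 -0.   -1.06 -2.22] t 8.9
[ 1.24077439 -0.51123747 -0.02680347]
```

View pics/in2.png

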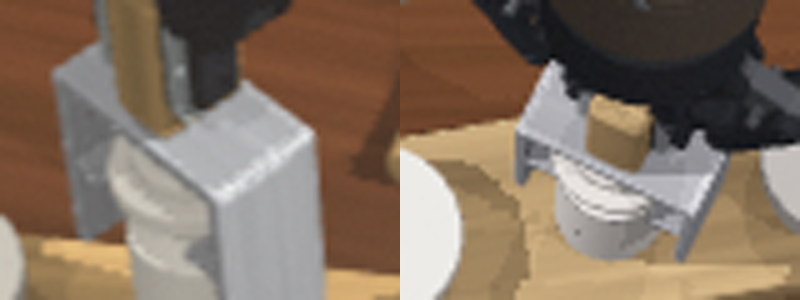

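Now the force is +uy, so the cap touches the other plate. The middle is 3 mm back; I'll centre and then pull straight up slowly.

```bash
echo '{"ticks": [[0,1,0,0,0,0],[0,2,0,0,0,0],[0,3,0,0,0,0],[0,3,0,0,0,0],[0,3,0,0,0,0]]}' > mv.in && python3 jog.py mv.in | grep -E 'pos|force'; echo '{"ticks": [[0,0,-1,0,0,0],[0,0,-2,0,0,0],[0,0,-3,0,0,0],[0,0,-4,0,0,0],[0,0,-5,0,0,0],[0,0,-5,0,0,0]]}' > mv.in && python3 jog.py mv.in| grep -E 'pos|force';  echo '{"ticks": [[0,0,-1,0,0,0],[0,0,-2,0,0,0],[0,0,-3,0,0,0],[0,0,-3,0,0,0]]}' > mv.in && python3 jog.py mv.in| grep -E 'pos|rot|force|width'
```

```text
position: [644.2, -45.2, 177.0]
contact_force: [-0.0, 1.0, -0.1]
grasp_force: 59.1
position: [644.5, -44.8, 181.7]
contact_force: [1.5, 0.1, -5.1]
grasp_force: 58.8
position: [643.0, -44.7, 183.6]
ee_rot: [0.233, 0.973, -0.001, -0.002]
contact_force: [-0.3, -0.5, -11.3]
gripper_width: 23.3
grasp_force: 59.3
```

```bash
for i in 1; do echo '{"ticks": [[0,0,-1,0,0,0],[0,0,-2,0,0,0],[0,0,-3,0,0,0],[0,0,-4,0,0,0]]}' > mv.in && python3 jog.py mv.in| grep -E 'pos|contact';  echo '{"ticks": [[0,0,-1,0,0,0],[0,0,-2,0,0,0],[0,0,-3,0,0,0],[0,0,-4,0,0,0]]}' > mv.in && python3 jog.py mv.in| grep -E 'pos|contact'; echo '{"ticks": [[0,0,-2,0,0,0],[0,0,-4,0,0,0],[0,0,-6,0,0,0],[0,0,-8,0,0,0],[0,0,-8,0,0,0]]}' > mv.in && python3 jog.py mv.in| grep -E 'pos|rot|contact|width'; done
```

```text
position: [646.5, -44.9, 192.6]
contact_force: [0.4, 0.2, -1.6]
position: [644.8, -44.8, 193.7]
contact_force: [-0.2, 0.4, -1.5]
position: [644.7, -44.8, 201.6]
ee_rot: [0.232, 0.973, 0.0, 0.0]
contact_force: [0.5, 0.0, -2.0]
gripper_width: 23.2
```

```bash
echo '{"ticks": [[0,0,-2,0,0,0],[0,0,-5,0,0,0],[0,0,-9,0,0,0],[0,0,-14,0,0,0],[0,0,-19,0,0,0],[0,0,-24,0,0,0],[0,0,-29,0,0,0],[0,0,-33,0,0,0],[0,0,-35,0,0,0],[0,0,-35,0,0,0]]}' > mv.in && python3 jog.py mv.in| grep -E 'pos|contact'
python3 - <<'E'
from h import *
d(410,-257,237,153)
s=cams.get_image("scene");t=cams.get_image("top")
f=lambda im,x,y,w:cv2.resize(im[y:y+w*3//4,x:x+w],(400,300),interpolation=cv2.INTER_CUBIC)
cv2.imwrite("pics/out.png",np.hstack([f(s,210,180,130),f(t,290,125,120)]))
E
```

```text
position: [644.7, -44.8, 236.7]
contact_force: [0.4, 0.2, -2.1]
delta [ 113.4 -295.4   -0.5] [0.    0.001 0.002] len 316.4 F [ 0.4  0.2 -2.1] j [ 0.18  0.43  0.05  0.   -1.19 -2.22] t 12.8
```

View pics/out.png

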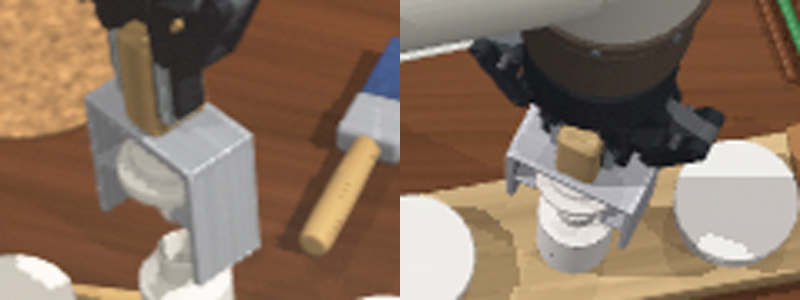

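The cap hangs clear of the pot in the puller. I'll carry it smoothly to the mat.

```bash
echo '{"ticks": [[1,-2,0,0,0,0],[2,-5,0,0,0,0],[4,-9,0,0,0,0],[6,-15,0,0,0,0],[9,-22,0,0,0,0],[12,-32,0,0,0,0],[16,-43,0,0,0,0],[21,-56,0,0,0,0],[27,-71,0,0,0,0],[33,-87,0,0,0,0]]}' > mv.in && python3 jog.py mv.in|grep -E 'pos|contact'
echo '{"ticks": [[6,-17,0,0,0,0],[13,-34,0,0,0,0],[19,-50,0,0,0,0],[26,-67,0,0,0,0],[32,-84,0,0,0,0],[39,-101,0,0,0,0],[45,-117,0,0,0,0],[51,-134,0,0,0,0],[57,-149,0,0,0,0],[62,-163,0,0,0,0]]}' > mv.in && python3 jog.py mv.in|grep -E 'pos|contact'
echo '{"ticks": [[4,-11,0,0,0,0],[8,-20,0,0,0,0],[11,-28,0,0,0,0],[13,-34,0,0,0,0],[15,-38,0,0,0,0],[16,-41,0,0,0,0],[16,-43,0,0,0,0],[17,-44,0,0,0,0],[17,-44,0,0,0,0],[17,-44,0,0,0,0]]}' > mv.in && python3 jog.py mv.in|grep -E 'pos|contact'
python3 -c "
from h import *
d(411.5,-257,110,153)"
```

```text
position: [574.6, -108.4, 236.4]
contact_force: [0.6, -0.4, -2.5]
position: [445.7, -225.7, 236.3]
contact_force: [-0.1, -0.0, -2.6]
position: [411.9, -256.2, 236.3]
contact_force: [-0.3, 0.1, -1.4]
delta [ -0.   -0.8 126.3] [0.    0.    0.002] len 126.3 F [-0.3  0.1 -1.4] j [-0.22  0.16 -0.34 -0.   -1.07 -1.82] t 15.9
```

```bash
echo '{"ticks": [[0,0,2,0,0,0],[0,0,7,0,0,0],[0,0,15,0,0,0],[0,0,27,0,0,0],[0,0,41,0,0,0],[0,0,55,0,0,0],[0,0,68,0,0,0],[0,0,78,0,0,0],[0,0,86,0,0,0],[0,0,92,0,0,0]]}' > mv.in && python3 jog.py mv.in|grep -E 'pos|contact'
echo '{"ticks": [[0,-1,5,0,0,0],[0,-1,10,0,0,0],[0,-1,15,0,0,0],[0,-1,19,0,0,0],[0,-1,22,0,0,0],[0,-1,24,0,0,0],[0,-1,25,0,0,0],[0,-1,25,0,0,0],[0,-1,25,0,0,0]]}' > mv.in && python3 jog.py mv.in|grep -E 'pos|contact'
echo '{"ticks": [[0,0,1,0,0,0],[0,0,2,0,0,0],[0,0,2,0,0,0],[0,0,2,0,0,0]]}' > mv.in && python3 jog.py mv.in|grep -E 'pos|contact'
echo '{"ticks": [[0,0,0.5,0,0,0],[0,0,1,0,0,0],[0,0,1,0,0,0],[0,0,1,0,0,0]]}' > mv.in && python3 jog.py mv.in|grep -E 'pos|contact'
```

```text
position: [411.7, -256.3, 143.6]
contact_force: [0.7, -0.1, -1.6]
position: [411.4, -257.3, 119.5]
contact_force: [-0.5, -0.1, -1.2]
position: [411.3, -257.3, 117.3]
contact_force: [-0.7, 0.8, -2.4]
position: [411.3, -257.2, 116.3]
contact_force: [0.1, -0.8, -2.0]
```

```bash
echo '{"ticks": [[0,0,2,0,0,0],[0,0,4,0,0,0],[0,0,5,0,0,0],[0,0,6,0,0,0],[0,0,6,0,0,0]]}' > mv.in && python3 jog.py mv.in|grep -E 'pos|contact'
echo '{"ticks": [[0,0,1,0,0,0],[0,0,1.5,0,0,0],[0,0,1.5,0,0,0],[0,0,1.5,0,0,0]]}' > mv.in && python3 jog.py mv.in|grep -E 'pos|contact'
echo '{"ticks": [[0,0,0.5,0,0,0],[0,0,1,0,0,0],[0,0,1,0,0,0],[0,0,1,0,0,0]]}' > mv.in && python3 jog.py mv.in|grep -E 'pos|contact'
```

```text
position: [411.2, -257.2, 110.1]
contact_force: [-1.0, -0.4, -1.8]
position: [411.3, -257.3, 108.8]
contact_force: [0.8, 0.2, -1.4]
position: [411.3, -257.3, 107.9]
contact_force: [-0.4, -0.7, -1.9]
```

```bash
echo '{"ticks": [[0,0,0.5,0,0,0],[0,0,1,0,0,0],[0,0,1,0,0,0],[0,0,1,0,0,0]]}' > mv.in && python3 jog.py mv.in|grep -E 'pos|contact'
python3 - <<'E'
from h import *
s=cams.get_image("scene");t=cams.get_image("top")
f=lambda im,x,y,w:cv2.resize(im[y:y+w*3//4,x:x+w],(400,300),interpolation=cv2.INTER_CUBIC)
cv2.imwrite("pics/mat.png",np.hstack([f(s,160,130,120),f(t,390,230,130)]))
E
```

```text
position: [411.5, -257.3, 107.8]
contact_force: [-1.6, 1.7, 5.9]
```

View pics/mat.png

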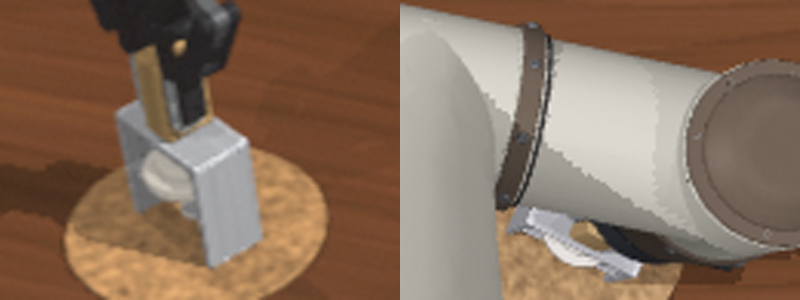

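The feet are on the mat (load changed from -1.9 to +5.9 N), the puller is upright near the middle, and the cap is still in it. I'll release and rise.

```bash
echo '{"ticks": [[0,0,0,0,0,0],[0,0,0,0,0,0],[0,0,0,0,0,0],[0,0,0,0,0,0],[0,0,0,0,0,0],[0,0,0,0,0,0]]}' > mv.in && python3 jog.py mv.in 60|grep -E 'pos|contact|width'
echo '{"ticks": [[0,0,-3,0,0,0],[0,0,-10,0,0,0],[0,0,-22,0,0,0],[0,0,-40,0,0,0],[0,0,-60,0,0,0],[0,0,-85,0,0,0],[0,0,-110,0,0,0],[0,0,-130,0,0,0],[0,0,-140,0,0,0],[0,0,-140,0,0,0]]}' > mv.in && python3 jog.py mv.in|grep -E 'clock|pos|contact'
echo '{"ticks": [[-15,20,-5,0,0,0],[-30,50,-10,0,0,0],[-50,90,-20,0,0,0],[-70,130,-20,0,0,0],[-90,170,-20,0,0,0],[-110,210,-20,0,0,0],[-130,250,-20,0,0,0],[-130,250,-20,0,0,0]]}' > mv.in && python3 jog.py mv.in|grep -E 'clock|pos|contact'
python3 - <<'E'
from h import *
s=cams.get_image("scene");t=cams.get_image("top")
f=lambda im,x,y,w:cv2.resize(im[y:y+w*3//4,x:x+w],(400,300),interpolation=cv2.INTER_CUBIC)
cv2.imwrite("pics/end.png",np.hstack([f(s,160,130,120),f(t,390,260,120)]))
E
```

```text
position: [411.3, -257.2, 106.7]
contact_force: [0.2, -0.3, 0.1]
gripper_width: 60.3
clock: 22.0
position: [411.9, -257.4, 248.4]
contact_force: [0.6, 0.3, -0.6]
clock: 22.8
position: [643.0, -89.7, 262.9]
contact_force: [-0.6, 0.3, -1.0]
```

View pics/end.png

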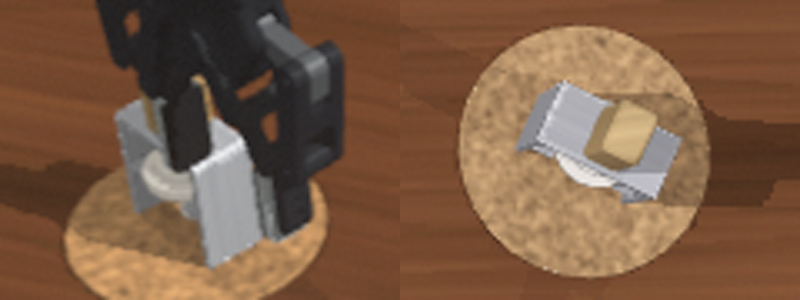

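Run:
```python
from h import *
print(plane("top",(453,302),80),plane("top",(390+185*.3,260+152*.3),4))
print(job_done())
```

```text
[ 408.59195597 -257.69074316   80.        ] [ 406.92277557 -259.02694764    4.        ]
the job is handed in; nothing more can be done
None
```

The tall pot is open: the cap popped out, and the puller stands upright within about 2–3 mm of the mat's centre with the cap hanging in it, released and handed in after about 23 s.

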